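# Kit the belt-drive parts into the foam tray

## Task

Pack the kit for one belt drive: take the four parts lying on the work mat (large pulley, small pulley, motor and pillow block bearing) and set each, upright as it stands now, into the foam pocket of the kit tray that is cut to its shape and size, so that it rests flat on the pocket's floor. Set them down rather than drop them, and leave the roll of tape and the grease pot where they are on the mat.

Things in the scene. Friction and masses are not known exactly. Their poses are not given: they have to be found in the camera images.
- large_pulley_mid (a point): Large toothed-belt pulley, bare aluminium, standing on its toothed face with the hub up: flanged toothed rim 60 mm in diameter and 22 mm high, on it a hub 38 mm in diameter and 10 mm high, 32 mm in all; about 0.17 kg. The point is its centre, on the axis 16 mm above its underside; z up along the axis. On the mat (top 2 mm above the bench).
- small_pulley_mid (a point): Small toothed-belt pulley, bare aluminium, hub up: flanged toothed rim 32 mm in diameter and 18 mm high, on it a hub 20 mm in diameter and 10 mm high, 28 mm in all; about 0.05 kg. The point is its centre, on the axis 14 mm above its underside; z up along the axis. On the mat (top 2 mm above the bench).
- motor_mid (a point): Stepper motor standing shaft up: square body 42 x 42 mm, 34 mm high, aluminium end caps, black middle; 5 mm shaft rising to 54 mm above the underside; about 0.25 kg. The point is the centre of the square body, 17 mm above its underside; x and y square to its sides, z up. On the mat (top 2 mm above the bench).
- pillow_block_mid (a point): Pillow block bearing, blue-green housing, upright: foot 26 (x) x 100 (y) x 11 mm high; round housing 48 mm across (y), 20 mm thick (x), up to 54 mm (brass nipple to 58); steel insert 25 mm in diameter, 30 mm up, 26 mm over its faces (x); 0.35 kg. Point: its centre, 27 mm above the underside; x along the bore, y along the foot. On the mat (top 2 mm above the bench).
- nest_large_floor (a point): Foam pocket for the large pulley: the larger round one, 76 mm in diameter. Module: dark grey foam, 93 (x) x 143 (y) x 20 mm, fixed in the kit tray, top 23 mm above the bench and level with the tray's rim; pocket 8 mm deep, yellow floor. The point is the centre of the pocket's floor, 8 mm below the foam's top; z up.
- nest_small_floor (a point): Foam pocket for the small pulley: the smaller round one, 48 mm in diameter. Module: dark grey foam, 93 (x) x 143 (y) x 20 mm, fixed in the kit tray, top 23 mm above the bench and level with the tray's rim; pocket 8 mm deep, yellow floor. The point is the centre of the pocket's floor, 8 mm below the foam's top; z up.
- nest_motor_floor (a point): Foam pocket for the motor: the square one, 58 x 58 mm, its sides along x and y. Module: dark grey foam, 93 (x) x 143 (y) x 20 mm, fixed in the kit tray, top 23 mm above the bench and level with the tray's rim; pocket 8 mm deep, yellow floor. The point is the centre of the pocket's floor, 8 mm below the foam's top; z up.
- nest_block_floor (a point): Foam pocket for the pillow block: the long one, 42 mm (x) x 116 mm (y). Module: dark grey foam, 93 (x) x 143 (y) x 20 mm, fixed in the kit tray, top 23 mm above the bench and level with the tray's rim; pocket 8 mm deep, yellow floor. The point is the centre of the pocket's floor, 8 mm below the foam's top; z up.
- tape_mid (a point): Roll of black insulating tape lying flat on the mat among the parts, a ring 68 mm in diameter, 42 mm hole, 19 mm high; not part of the kit, to be left where it is. The point is its centre, half-way up.
- grease_pot_mid (a point): Small white round grease pot with a dark blue lid, 55 mm in diameter and 42 mm high, standing on the mat among the parts; not part of the kit, to be left where it is. The point is its centre, half-way up.
Not all that is in view belongs to the job. Leave any purple or yellow look-alike of the part that bears large_pulley_mid alone. What is shaped like the part that bears nest_block_floor but turquoise is not meant.

How it is judged:
By the outcome, as a careful person would: the job done as asked, in the order asked, and still so for the second after the job is handed in, with the robot touching nothing.
It also fails if it takes over 112 s, if anything falls off the work surface, if the arm or the gripper's body presses on something with over 40 N, if the wrist force passes 120 N, or if a joint passes its speed limit or range.

## Robot

A 6-joint arm with a two-finger parallel gripper is mounted at the origin on the work surface. World frame = base frame: x ahead of the robot, y to its left, z up, the work surface at z = 0. Lengths are in m, angles in rad, forces in N, time in s.
With the tool pointing down it reaches from about 0.3 to 0.775 m from the base axis. Payload 14.6 kg.
Tool frame: the origin (TCP) lies on the centre line of the jaws, within the pads' length; the fingertips stand 14 mm ahead of it and the grasp point (between the pads) lies 5 mm behind it; x points along the fingers, y is the direction in which the jaws open and shut, and the axes are right-handed (so a half turn about x gives the same grasp; the last joint's range is limited). The gripper opens to 94 mm and grips with 3 to 60 N. Pads are 16 mm wide; open, the fingers measure 119 mm over their backs; the gripper's body (75 mm by 177 mm) begins 78 mm behind the grasp point.
Start: joints at [-0.067, 0.3, 1.521, -0, 1.321, -0.067], TCP at [0.55, -0, 0.219] pointing down, gripper open.
Joint ranges: [-3.03, 3.03], [-0.79, 2.21], [0.23, 2.52], [-1.04, 4.18], [0, 3.07], [-2.55, 2.55]. Speed limits (rad/s): [2.22, 2.22, 2.57, 3.14, 3.14, 3.14].

## Interface

Orientations are given as [roll, pitch, yaw] about the fixed x, y, z axes, in that order (R = Rz(yaw) Ry(pitch) Rx(roll)).
In Python, from station import * gives the robot as it stands. The module is installed in compiled form; this text tells all that it offers.
- The arm moves only by the shell command python3 -m handwheel 'ROWS' [FORCE]. ROWS is JSON, a list of rows, each a list of 3 entries, a list of its own where there are three numbers: the shift along the tool's x, y, z in mm, then the turn about the tool's x in rad, then the gripper command: -1 is fully open, 1 is shut, values between are in proportion. In form: [[[dx, dy, dz], spin, gripper], ...]. A call has exactly 5 rows; each row is the pose to reach, as a shift and turn from the pose measured when the call began, along the tool's axes at that moment; what a row does not reach only later rows make up. A row lasts 1/10 s, in which the tool goes at most 50 mm and 8.59 degrees, less where a joint would pass 70% of its speed; a pose out of reach is approached as far as the arm can. A call with a gripper value outside its range is refused whole. The fingers move at their own pace and stop on an object; FORCE is the grip in N (left out, the last holds). Time passes only in rows, so rows that repeat a pose let the fingers close, or fill a call up. It gives the time, the measured TCP pose, the force and the opening at its end, in the units of the state.
- get_obs(): the state, without advancing time (a new reading comes with each control period).
- camera(name): name is "scene" or "side" or "wrist"; returns (picture, depth): 480x640x3 uint8, blue, green, red; 480x640 float32, m along the optical axis (not along the pixel's ray), 0 where there is no reading.
- camera_info(name): a dict with "fx", "fy", "cx", "cy" (pixels), "extrinsics" (4x4, takes a point from camera to world coordinates). Camera axes: x right, y down, z forward; pixel columns grow to the right and rows downward; lengths in m; the calibration is good to about 2 mm. A picture is of the moment at which its call begins: read the wrist's pose just before it. camera_info takes no time and is no camera call; for the wrist camera it gives the pose at the moment of the call.
- hand_in(): hands the job in, once; it reports no verdict.
The state is a dict: "time_s": time; "qpos": joint angles; "joint_vel": joint speeds; "tau": joint torques, N m; "ee_pos": TCP position; "eef_rot": TCP orientation; "force": force on the tool from outside, world axes, zero at the start; "moment": the same for the moment, N m; "grip_width": finger opening in m.
Only numpy, scipy, OpenCV 4.12 (cv2) and the standard library are available. Lean on these libraries where they do the work, as an engineer would, in place of code of your own. Each camera call takes 0.05 s, during which the arm holds its last target. There are 200 camera calls.

## Working session

There is one attempt and no reset: what is moved stays moved. The work goes in short steps, Python scripts to look and compute and a shell command to move; the robot and the scene stay as the last step left them, time stands still between calls to the robot, and variables do not carry over. Pictures are saved under pics/ and viewed, about 12 in all and at most 16, crops included, and the job is handed in when it is done.

```bash
mkdir -p pics
cat > h.py <<'E'
from station import *
import numpy as np, cv2
def proj(info,P):
    T=np.linalg.inv(np.array(info["extrinsics"])); p=T[:3,:3]@np.array(P,float)+T[:3,3]
    return np.array([info["fx"]*p[0]/p[2]+info["cx"],info["fy"]*p[1]/p[2]+info["cy"]])
def ray(info,uv,z):
    T=np.array(info["extrinsics"]); d=T[:3,:3]@np.array([(uv[0]-info["cx"])/info["fx"],(uv[1]-info["cy"])/info["fy"],1.])
    o=T[:3,3]; return o+d*(z-o[2])/d[2]
def cloud(info,dep):
    T=np.array(info["extrinsics"]); v,u=np.mgrid[0:480,0:640]
    p=np.stack([(u-info["cx"])/info["fx"]*dep,(v-info["cy"])/info["fy"]*dep,dep],-1)
    w=p@T[:3,:3].T+T[:3,3]; w[dep==0]=np.nan; return w
E
python3 - <<'E'
from h import *
o=get_obs(); print({k:np.round(v,3).tolist() for k,v in o.items()})
for n in("scene","side","wrist"):
    i=camera_info(n); p,d=camera(n); cv2.imwrite(f"pics/{n}0.png",p); np.savez(f"{n}0.npz",p=p,d=d,i=i)
    print(n,i["fx"],i["cx"],i["cy"],np.round(i["extrinsics"],3).tolist())
E
```

```text
{'time_s': 0.0, 'qpos': [-0.067, 0.3, 1.522, 0.0, 1.321, -0.067], 'joint_vel': [-0.001, 0.0, 0.0, -0.001, 0.0, -0.0], 'tau': [-0.002, -53.181, -35.274, 0.071, 0.024, -0.0], 'ee_pos': [0.55, 0.0, 0.219], 'eef_rot': [-1.652, 1.57, 3.061], 'force': [-0.116, -0.321, -0.25], 'moment': [0.011, -0.05, 0.034], 'grip_width': 0.094}
scene 461.4268682482455 320.35958017453464 240.81132105436436 [[-0.055, 0.753, -0.656, 1.04], [0.998, 0.031, -0.048, 0.051], [-0.016, -0.657, -0.753, 0.756], [0.0, 0.0, 0.0, 1.0]]
side 617.2196911661763 319.73738710955104 241.93598941451 [[-0.892, -0.238, 0.384, -0.098], [-0.452, 0.457, -0.766, 1.083], [0.007, -0.857, -0.515, 0.777], [0.0, 0.0, 0.0, 1.0]]
wrist 366.6638239730274 318.62225571596997 241.43783012480233 [[1.0, 0.0, -0.001, 0.551], [-0.0, -0.97, -0.244, 0.07], [-0.001, 0.244, -0.97, 0.384], [0.0, 0.0, 0.0, 1.0]]
```

View pics/scene0.png

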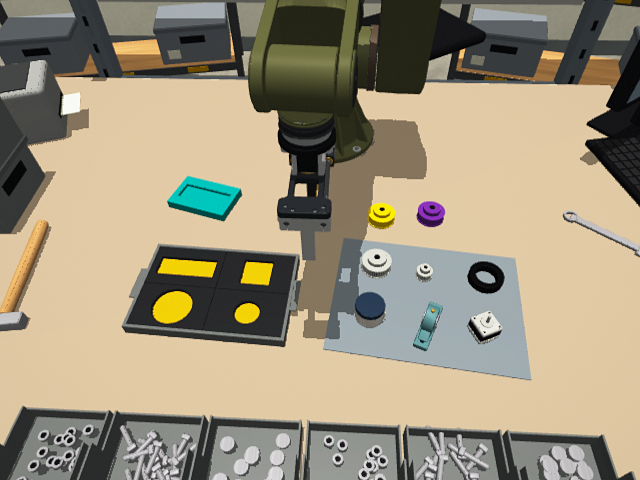

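View pics/side0.png

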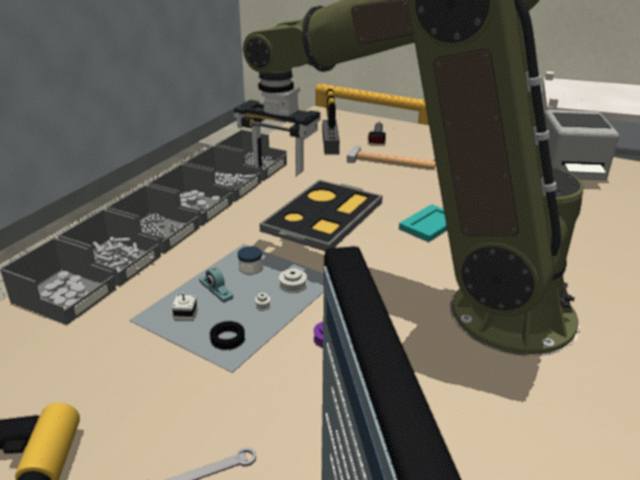

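View pics/wrist0.png

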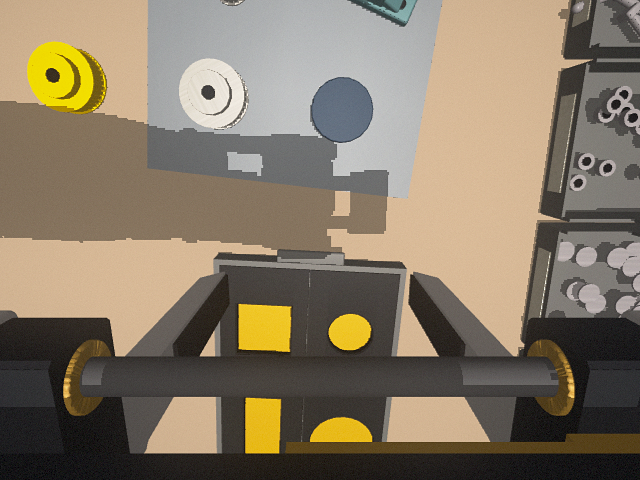

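Scene view: the tray sits at left, with pockets at (187,268) long, (257,273) square, (172,307) large round and (247,313) small round. On the mat, the large pulley is at (376,262), small pulley (425,271), tape (486,277), grease pot (370,307), pillow block (428,326) and motor (485,326).
Look-alikes: yellow pulley (382,214), purple pulley (431,213) and a turquoise tray (205,197). All of these are off the mat or tray and get ignored. The bare-aluminium pulley on the mat at (376,262) is the one meant.

Run:
```python
from h import *
def tri(i1,u1,i2,u2):
    A=[];b=[]
    for i,u in((i1,u1),(i2,u2)):
        T=np.array(i["extrinsics"]);d=T[:3,:3]@np.array([(u[0]-i["cx"])/i["fx"],(u[1]-i["cy"])/i["fy"],1]);d/=np.linalg.norm(d)
        M=np.eye(3)-np.outer(d,d);A.append(M);b.append(M@T[:3,3])
    return np.linalg.solve(sum(A),sum(b))
Y={}
for n in("scene","side","wrist"):
    f=np.load(n+"0.npz",allow_pickle=True);p,d,i=f["p"],f["d"],f["i"].item();w=cloud(i,d)
    hsv=cv2.cvtColor(p,cv2.COLOR_BGR2HSV)
    m=cv2.inRange(hsv,(20,150,100),(35,255,255))
    k,l,s,c=cv2.connectedComponentsWithStats(m)
    for j in range(1,k):
        P=w[l==j]
        if s[j,4]>60:
            g=np.nanmedian(P,0)
            if 0.4<g[0]<.8 and g[1]<0 and g[2]<.1:
                (a,b),sz,an=cv2.minAreaRect(((P[~np.isnan(P[:,0])])[:,:2]*1000).astype(np.float32))
                print(n,"pocket",np.round(c[j]),np.round(g,4),"rect",np.round([a,b,*sz,an],1),"ray15",np.round(ray(i,c[j],.015),4)); Y.setdefault(n,[]).append((i,c[j]))
    m=((w[...,2]>.009)&(w[...,2]<.1)&(w[...,0]>.3)&(w[...,0]<.72)&(w[...,1]>.03)&(w[...,1]<.5)).astype(np.uint8)
    k,l,s,c=cv2.connectedComponentsWithStats(m)
    for j in range(1,k):
        if s[j,4]<60: continue
        P=w[l==j];zt=np.percentile(P[:,2],98)
        t=P[P[:,2]>zt-.004]
        (a,b),sz,an=cv2.minAreaRect((P[:,:2]*1000).astype(np.float32))
        tt=t[:,:2];(ta,tb),ts,tan=cv2.minAreaRect((tt*1000).astype(np.float32))
        print(n,np.round(c[j]),s[j,4],"zmax",round(zt,4),"rect",np.round([a,b,*sz,an],1),"top",np.round([ta,tb,*ts,tan],1),p[l==j].mean(0).astype(int))
for i1,c1 in Y["scene"]:
    for i2,c2 in Y["side"]:
        X=tri(i1,c1,i2,c2)
        if np.linalg.norm(proj(i1,X)-c1)<4 and abs(X[2])<.06: print("tri",np.round(c1),np.round(X,4))
s=cv2.imread("pics/scene0.png")[190:380,310:550]; e=cv2.imread("pics/side0.png")[230:380,120:330]
cv2.imwrite("pics/crop.png",np.hstack([cv2.resize(s,(400,317)),cv2.resize(e,(400,317))]))
```

```text
scene pocket [187. 268.] [ 0.4802 -0.2627  0.0173] rect [ 482.7 -263.1  117.9   46.6   87.5] ray15 [ 0.4787 -0.2642  0.015 ]
scene pocket [257. 273.] [ 0.4889 -0.1196  0.0171] rect [ 490.1 -119.2   58.3   62.5   88.2] ray15 [ 0.4867 -0.1203  0.015 ]
scene pocket [172. 307.] [ 0.5749 -0.2687  0.017 ] rect [ 576.1 -267.5   78.4   74.5   32.6] ray15 [ 0.5737 -0.2697  0.015 ]
scene pocket [247. 313.] [ 0.5823 -0.1248  0.0171] rect [ 584.2 -124.2   49.6   47.1   13.5] ray15 [ 0.5807 -0.1252  0.015 ]
scene [381. 215.] 452 zmax 0.0356 rect [3.219e+02 1.339e+02 4.360e+01 5.770e+01 1.000e-01] top [3.154e+02 1.352e+02 3.060e+01 3.540e+01 1.000e-01] [  1 188 205]
scene [431. 214.] 364 zmax 0.0356 rect [3.159e+02 2.445e+02 3.150e+01 5.720e+01 1.000e-01] top [3.113e+02 2.445e+02 2.220e+01 3.710e+01 1.000e-01] [137  37 102]
scene [376. 261.] 638 zmax 0.0373 rect [449.9 119.9  59.1  58.5  49.1] top [450.2 120.6  36.9  36.2  53.4] [178 187 187]
scene [486. 276.] 684 zmax 0.0245 rect [475.2 335.3  67.6  67.5   6.9] top [474.9 335.5  65.5  66.8  62. ] [18 17 16]
scene [424. 271.] 203 zmax 0.0335 rect 
[... 2244 characters left out ...]
+01  5.000e-01] ray15 [ 0.577  -0.2563  0.015 ]
wrist [392.   8.] 814 zmax 0.0234 rect [610.9 190.4  18.8  54.   89.5] top [608.8 193.9   5.2  21.2  88.3] [122 123  95]
wrist [66. 77.] 3379 zmax 0.0331 rect [322.1 133.7  58.9  44.   89.7] top [316.4 133.3  37.4  32.9  88.9] [  4 187 209]
wrist [211.  93.] 3580 zmax 0.0352 rect [451.6 119.3  58.9  59.2  89. ] top [451.4 119.2  37.   37.6  85.9] [201 212 218]
wrist [342. 109.] 3177 zmax 0.0453 rect [570.7 103.1  54.3  53.8  89.7] top [570.7 103.   54.   53.7  43.4] [123 108  96]
tri [187. 268.] [ 0.4825 -0.2619  0.0191]
tri [257. 273.] [ 0.49   -0.119   0.0189]
tri [172. 307.] [ 0.5764 -0.2677  0.0187]
tri [247. 313.] [ 0.5836 -0.1239  0.0191]
```

View pics/crop.png

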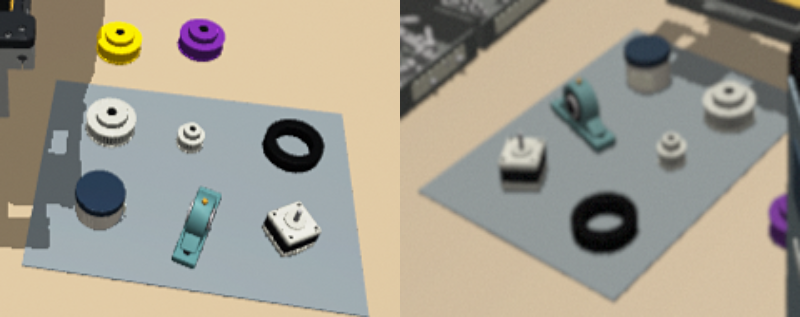

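The crop confirms the six items on the mat. The bare-aluminium large pulley stands at about (110,120) in the left half, and the yellow and purple ones lie off the mat. Measured heights agree with the text within about 2 mm, and the tray is turned about -2.8°. At the start, tool x is down, y is world +X and z is world -Y, so a positive spin turns clockwise seen from above. I start with the large pulley.

```bash
python3 -m handwheel '[[[0,-33,-40],0,-1],[[15,-66,-80],0,-1],[[40,-98,-119],0,-1],[[70,-98.5,-119.5],0,-1],[[100,-98.5,-119.5],0,-1]]' 30
python3 -m handwheel '[[[0,0,0],0,-1],[[0,0,0],0,-1],[[0,0,0],0,-1],[[0,0,0],0,-1],[[0,0,0],0,-1]]'
python3 - <<'E'
from h import *
i=camera_info("wrist");p,d=camera("wrist");w=cloud(i,d);o=get_obs();print(o["ee_pos"],o["eef_rot"],o["qpos"])
cv2.imwrite("pics/w1.png",p)
for z,z2 in((.03,.04),(.018,.026)):
  m=((w[...,2]>z)&(w[...,2]<z2)&(abs(w[...,0]-.451)<.04)&(abs(w[...,1]-.12)<.04))
  P=w[m]; print(len(P), cv2.minEnclosingCircle((P[:,:2]*1000).astype(np.float32)) if len(P) else "",P[:,2].mean())
E
```

```text
time_s: 0.65
ee_pos: [0.4499, 0.1209, 0.1181]
eef_rot: [-1.955, 1.57, 2.76]
force: [0.5, 1.5, -0.2]
grip_width: 0.094
time_s: 1.15
ee_pos: [0.4504, 0.1208, 0.119]
eef_rot: [2.102, 1.57, 0.533]
force: [0.0, 0.6, 0.4]
grip_width: 0.0936
[0.45026782 0.12080881 0.11875564] [2.28472135 1.57014469 0.71602694] [1.83358840e-01 2.31173693e-01 1.86200826e+00 3.81971288e-04
 1.04784938e+00 1.81066238e-01]
2127 ((451.4662780761719, 119.54025268554688), 18.965707778930664) 0.03387504714146747
2831 ((451.4649658203125, 119.3443374633789), 30.07854461669922) 0.02389281466969501
```

View pics/w1.png

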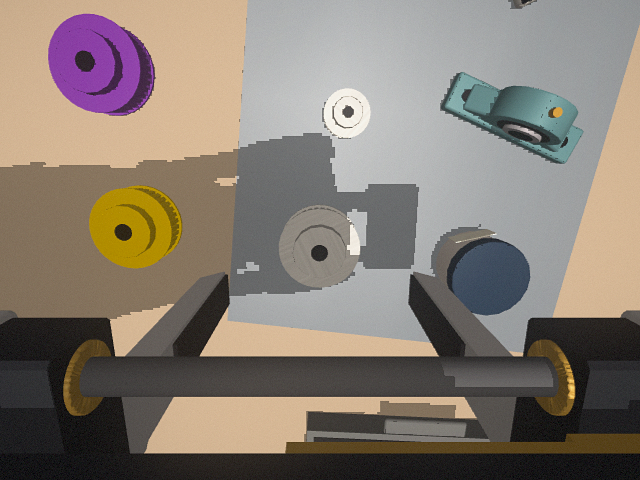

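The wrist view shows the aluminium pulley at (319,247) between the fingers. Its centre measures (451.5,119.4) mm, and its diameters of 38 and 60 mm match. Next I descend and grip it.

```bash
python3 -m handwheel '[[[15,1.2,1.4],0,-1],[[40,1.2,1.4],0,-1],[[65,1.2,1.4],0,-1],[[85,1.2,1.4],0,-1],[[92,1.2,1.4],0,-1]]'
python3 -m handwheel '[[[1,0,0],0,-0.2],[[1,0,0],0,0.2],[[1,0,0],0,0.6],[[1,0,0],0,1],[[1,0,0],0,1]]' 30
python3 -m handwheel '[[[0,0,0],0,1],[[0,0,0],0,1],[[0,0,0],0,1],[[0,0,0],0,1],[[0,0,0],0,1]]' 30
```

```text
time_s: 1.7
ee_pos: [0.4509, 0.1192, 0.0254]
eef_rot: [-1.576, 1.569, 3.138]
force: [-0.3, 0.6, 0.1]
grip_width: 0.094
time_s: 2.2
ee_pos: [0.4512, 0.1193, 0.025]
eef_rot: [-1.897, 1.57, 2.817]
force: [-1.2, -0.3, 4.6]
grip_width: 0.0594
time_s: 2.7
ee_pos: [0.4511, 0.1193, 0.025]
eef_rot: [-1.837, 1.57, 2.878]
force: [-0.6, -0.2, 0.9]
grip_width: 0.0589
```

```bash
python3 -m handwheel '[[[-10,0,0],0,1],[[-30,0,0],0,1],[[-55,0,0],0,1],[[-80,0,0],0,1],[[-90,0,0],0,1]]'
python3 -m handwheel '[[[0,8,25],0,1],[[0,21,65],0,1],[[0,35,109],0,1],[[0,50,154],0,1],[[0,64,198],0,1]]'
python3 -m handwheel '[[[0,15,47],0,1],[[0,30,94],0,1],[[0,45,140],0,1],[[0,57,175],0,1],[[0,61,189],0,1]]'
python3 -m handwheel '[[[0,0,0],0,1],[[0,0,0],0,1],[[0,0,0],0,1],[[0,0,0],0,1],[[0,0,0],0,1]]'
python3 - <<'E'
from h import *
i=camera_info("wrist");p,d=camera("wrist");w=cloud(i,d);o=get_obs();print(o["ee_pos"],o["qpos"],o["grip_width"])
cv2.imwrite("pics/w2.png",p)
E
```

```text
time_s: 3.2
ee_pos: [0.452, 0.1194, 0.1176]
eef_rot: [1.872, 1.568, 0.303]
force: [-0.1, 0.3, -2.0]
grip_width: 0.0591
time_s: 3.7
ee_pos: [0.5165, -0.0803, 0.1173]
eef_rot: [1.948, 1.568, 0.379]
force: [0.5, 1.2, -1.4]
grip_width: 0.0595
time_s: 4.2
ee_pos: [0.5779, -0.2723, 0.1164]
eef_rot: [2.072, 1.569, 0.501]
force: [0.3, 0.1, -1.2]
grip_width: 0.0592
time_s: 4.7
ee_pos: [0.578, -0.2716, 0.1166]
eef_rot: [1.991, 1.569, 0.42]
force: [-0.5, 0.1, -2.2]
grip_width: 0.0592
[ 0.57797425 -0.27175554  0.11660842] [-0.49751426  0.58804287  1.3551113   0.00176998  1.19715783 -0.49845728] 0.05910820416795213
```

View pics/w2.png

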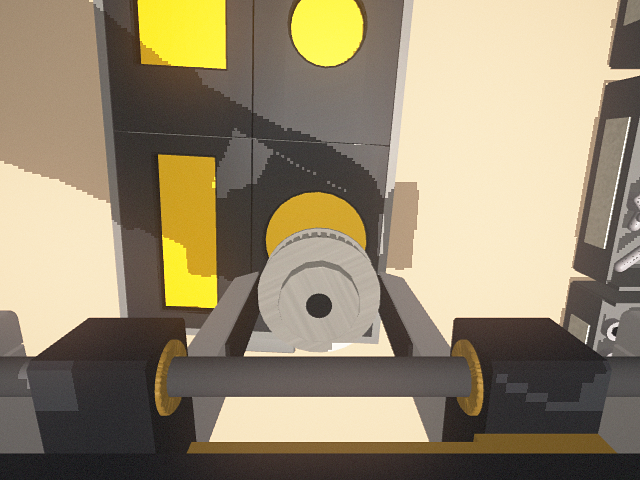

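The pulley is held level at (318,300), with the large pocket under it. The TCP is (-1.6, +4.2) mm off target, so I correct that and lower to just above the floor.

```bash
python3 -m handwheel '[[[12,-1.6,-4.2],0,1],[[32,-1.6,-4.2],0,1],[[52,-1.6,-4.2],0,1],[[66,-1.6,-4.2],0,1],[[72,-1.6,-4.2],0,1]]'
python3 -m handwheel '[[[1,0,0],0,1],[[2,0,0],0,1],[[3,0,0],0,1],[[4,0,0],0,1],[[4,0,0],0,1]]'
```

```text
time_s: 5.25
ee_pos: [0.5758, -0.2669, 0.0426]
eef_rot: [-3.049, 1.569, 1.663]
force: [-0.1, 0.3, -0.9]
grip_width: 0.0592
time_s: 5.75
ee_pos: [0.5759, -0.267, 0.0389]
eef_rot: [3.039, 1.569, 1.469]
force: [0.1, 1.1, -0.9]
grip_width: 0.0591
```

```bash
python3 -m handwheel '[[[0.3,0,0],0,1],[[0.6,0,0],0,1],[[0.9,0,0],0,1],[[1.2,0,0],0,1],[[1.2,0,0],0,1]]'
python3 -m handwheel '[[[0,0,0],0,0.3],[[0,0,0],0,-0.4],[[0,0,0],0,-0.7],[[0,0,0],0,-0.7],[[0,0,0],0,-0.7]]'
python3 -m handwheel '[[[-5,0,0],0,-0.7],[[-20,0,0],0,-0.7],[[-45,0,0],0,-0.7],[[-70,0,0],0,-0.7],[[-80,0,0],0,-0.7]]'
```

```text
time_s: 6.25
ee_pos: [0.576, -0.267, 0.038]
eef_rot: [2.935, 1.569, 1.365]
force: [-0.9, -0.5, 3.9]
grip_width: 0.0594
time_s: 6.75
ee_pos: [0.576, -0.267, 0.038]
eef_rot: [2.932, 1.569, 1.362]
force: [-0.6, 0.3, -0.3]
grip_width: 0.0791
time_s: 7.25
ee_pos: [0.5769, -0.2676, 0.1218]
eef_rot: [1.464, 1.566, -0.106]
force: [0.1, 0.3, 0.3]
grip_width: 0.08
```

Contact force of about 4 N appeared at TCP z=38, so the pulley is set down and released. Next is the small pulley.

```bash
python3 -m handwheel '[[[0,-6,-25],0,-0.4],[[0,-15,-70],0,-0.3],[[0,-25,-115],0,-0.3],[[0,-35,-160],0,-0.3],[[0,-46,-205],0,-0.3]]'
python3 -m handwheel '[[[0,-11,-48],0,-0.3],[[0,-22,-96],0,-0.3],[[0,-32,-144],0,-0.3],[[0,-43,-192],0,-0.3],[[0,-52,-235],0,-0.3]]'
python3 -m handwheel '[[[0,-5,-20],0,-0.3],[[0,-7,-34],0,-0.3],[[0,-8,-38],0,-0.3],[[0,-8,-38],0,-0.3],[[0,-8,-38],0,-0.3]]'
cat > m.py <<'E'
from h import *
import sys
cx,cy,r,z,z2=map(float,sys.argv[1:6])
i=camera_info("wrist");p,d=camera("wrist");w=cloud(i,d);o=get_obs();print(np.round(o["ee_pos"],4),np.round(o["qpos"],2))
R=camera_info  # tool axes
from scipy.spatial.transform import Rotation as Ro
M=Ro.from_euler("xyz",o["eef_rot"]).as_matrix();print("tool y yaw deg",np.degrees(np.arctan2(M[1,1],M[0,1])),"x",np.round(M[:,0],3))
if len(sys.argv)>6: cv2.imwrite(f"pics/{sys.argv[6]}.png",p)
m=(w[...,2]>z)&(w[...,2]<z2)&(np.hypot(w[...,0]-cx,w[...,1]-cy)<r)
P=w[m];Q=(P[:,:2]*1000).astype(np.float32);print(len(P),"circ",cv2.minEnclosingCircle(Q),"rect",cv2.minAreaRect(Q),"z",P[:,2].mean())
E
python3 m.py .469 .216 .03 .012 .04
```

```text
time_s: 7.75
ee_pos: [0.5301, -0.061, 0.1217]
eef_rot: [1.469, 1.566, -0.102]
force: [1.3, 0.9, 0.4]
grip_width: 0.0615
time_s: 8.25
ee_pos: [0.4771, 0.1761, 0.1217]
eef_rot: [1.504, 1.566, -0.066]
force: [1.4, 0.2, -0.3]
grip_width: 0.0609
time_s: 8.75
ee_pos: [0.4694, 0.2131, 0.1216]
eef_rot: [1.473, 1.566, -0.098]
force: [0.1, -0.2, 0.7]
grip_width: 0.061
[0.4695 0.2131 0.1216] [ 0.36  0.33  1.73 -0.    1.08  0.36]
tool y yaw deg -0.042903700388359334 x [ 0.005 -0.    -1.   ]
1390 circ ((470.3825378417969, 214.60350036621094), 16.274734497070312) rect ((470.18853759765625, 214.63006591796875), (31.821870803833008, 31.831058502197266), 51.444332122802734) z 0.024113007531103525
```

```bash
python3 -m handwheel '[[[15,0.4,-1.5],0,-0.3],[[40,0.4,-1.5],0,-0.3],[[65,0.4,-1.5],0,-0.3],[[88,0.4,-1.5],0,-0.3],[[96,0.4,-1.5],0,-0.3]]'
python3 -m handwheel '[[[0,0,0],0,-0.1],[[0,0,0],0,0.2],[[0,0,0],0,0.6],[[0,0,0],0,1],[[0,0,0],0,1]]' 20
python3 -m handwheel '[[[0,0,0],0,1],[[0,0,0],0,1],[[-6,0,0],0,1],[[-18,0,0],0,1],[[-30,0,0],0,1]]' 20
python3 -m handwheel '[[[-20,0,0],0,1],[[-40,0,0],0,1],[[-55,0,0],0,1],[[-62,0,0],0,1],[[-62,0,0],0,1]]' 20
```

```text
time_s: 9.3
ee_pos: [0.4697, 0.2133, 0.0237]
eef_rot: [0.95, 1.568, -0.623]
force: [0.1, 1.1, 0.8]
grip_width: 0.0614
time_s: 9.8
ee_pos: [0.4701, 0.2135, 0.0246]
eef_rot: [1.279, 1.567, -0.293]
force: [-1.2, -1.1, 6.2]
grip_width: 0.0313
time_s: 10.3
ee_pos: [0.4701, 0.2136, 0.0557]
eef_rot: [1.292, 1.567, -0.281]
force: [0.3, 0.7, -0.4]
grip_width: 0.0311
time_s: 10.8
ee_pos: [0.4703, 0.2138, 0.119]
eef_rot: [1.521, 1.565, -0.052]
force: [-0.4, 1.0, -0.8]
grip_width: 0.031
```

```bash
python3 -m handwheel '[[[0,9,25],0,1],[[0,24,70],0,1],[[0,39,115],0,1],[[0,54,160],0,1],[[0,69,205],0,1]]'
python3 -m handwheel '[[[0,14,42],0,1],[[0,28,84],0,1],[[0,39,117],0,1],[[0,44,132],0,1],[[0,44,132],0,1]]'
python3 m.py .584 -.1243 .03 .01 .019 w3
```

```text
time_s: 11.3
ee_pos: [0.5388, 0.0068, 0.1188]
eef_rot: [1.531, 1.566, -0.042]
force: [0.9, 0.1, -0.1]
grip_width: 0.0313
time_s: 11.8
ee_pos: [0.5824, -0.1265, 0.1181]
eef_rot: [1.602, 1.567, 0.028]
force: [-0.3, 0.9, -0.9]
grip_width: 0.0313
[ 0.5822 -0.1251  0.1183] [-0.27  0.49  1.5   0.    1.15 -0.27]
tool y yaw deg -0.14675852301040587 x [ 0.003  0.    -1.   ]
2318 circ ((584.241455078125, -125.29232788085938), 24.052982330322266) rect ((584.4326171875, -121.42826843261719), (38.25815200805664, 47.72578811645508), 88.44944763183594) z 0.015297485645096403
```

View pics/w3.png

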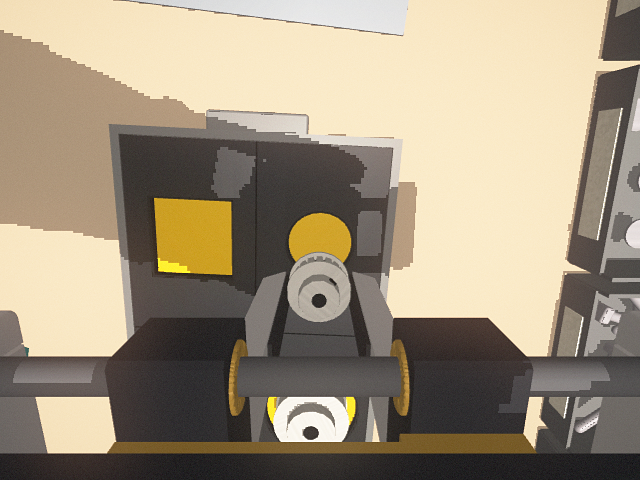

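The small pulley is held above its pocket (320,242), which measures centre (584.2,-125.3) and diameter 48. The large pulley sits in its pocket at (312,420). Now lowering.

```bash
python3 -m handwheel '[[[12,1.7,0],0,1],[[34,1.7,0],0,1],[[56,1.7,0],0,1],[[70,1.7,0],0,1],[[76,1.7,0],0,1]]'
python3 -m handwheel '[[[1,0,0],0,1],[[2,0,0],0,1],[[3,0,0],0,1],[[3.3,0,0],0,1],[[3.3,0,0],0,1]]'
python3 -m handwheel '[[[0.3,0,0],0,1],[[0.6,0,0],0,1],[[0.9,0,0],0,1],[[1,0,0],0,1],[[1,0,0],0,1]]'
```

```text
time_s: 12.35
ee_pos: [0.5834, -0.1238, 0.0405]
eef_rot: [2.316, 1.569, 0.743]
force: [-0.9, 0.7, -0.6]
grip_width: 0.0312
time_s: 12.85
ee_pos: [0.5837, -0.1239, 0.0376]
eef_rot: [1.985, 1.569, 0.412]
force: [0.4, 0.7, 0.4]
grip_width: 0.031
time_s: 13.35
ee_pos: [0.5839, -0.124, 0.0375]
eef_rot: [1.833, 1.568, 0.261]
force: [-4.2, 0.6, 10.1]
grip_width: 0.0315
```

```bash
python3 -m handwheel '[[[0,0,0],0,0.2],[[0,0,0],0,-0.1],[[0,0,0],0,-0.2],[[-1,0,0],0,-0.2],[[-5,0,0],0,-0.2]]'
python3 -m handwheel '[[[-15,0,0],0,-0.2],[[-40,0,0],0,-0.2],[[-65,0,0],0,-0.2],[[-80,0,0],0,-0.2],[[-80,0,0],0,-0.2]]'
python3 -m handwheel '[[[0,1,-25],-0.1,-0.5],[[0,2,-70],-0.2,-0.7],[[0,3,-115],-0.3,-0.7],[[0,4,-160],-0.42,-0.7],[[0,5,-205],-0.42,-0.7]]'
python3 m.py .594 .311 .04 .03 .04
```

```text
time_s: 13.85
ee_pos: [0.5836, -0.124, 0.0422]
eef_rot: [2.083, 1.569, 0.51]
force: [0.1, 0.5, -0.0]
grip_width: 0.0563
time_s: 14.35
ee_pos: [0.5844, -0.1242, 0.125]
eef_rot: [1.532, 1.565, -0.04]
force: [-0.7, -0.4, 0.2]
grip_width: 0.0564
time_s: 14.85
ee_pos: [0.5891, 0.0824, 0.1239]
eef_rot: [1.064, 1.567, -0.084]
force: [0.7, -0.6, -0.2]
grip_width: 0.0797
[0.5888 0.0882 0.1239] [ 0.09  0.49  1.49  0.    1.16 -0.34]
tool y yaw deg 24.23632002184328 x [ 0.004  0.001 -1.   ]
0 circ ((0.0, 0.0), 0.0) rect ((0.0, 0.0), (0.0, 0.0), 0.0) z nanm.py:10: RuntimeWarning: Mean of empty slice.
  P=w[m];Q=(P[:,:2]*1000).astype(np.float32);print(len(P),"circ",cv2.minEnclosingCircle(Q),"rect",cv2.minAreaRect(Q),"z",P[:,2].mean())
  ret = ret.dtype.type(ret / rcount)
```

```bash
python3 -m handwheel '[[[0,19,-40],0,-0.7],[[0,38,-80],0,-0.7],[[0,57,-120],0,-0.7],[[0,76,-160],0,-0.7],[[0,90,-190],0,-0.7]]'
python3 -m handwheel '[[[0,5,-9],0,-0.7],[[0,6,-11],0,-0.7],[[0,6,-11],0,-0.7],[[0,6,-11],0,-0.7],[[0,6,-11],0,-0.7]]'
python3 m.py .594 .311 .04 .03 .04
```

```text
time_s: 15.4
ee_pos: [0.5921, 0.3008, 0.1229]
eef_rot: [1.334, 1.568, 0.187]
force: [0.7, -0.8, -0.1]
grip_width: 0.0801
time_s: 15.9
ee_pos: [0.5934, 0.312, 0.123]
eef_rot: [1.305, 1.568, 0.157]
force: [0.9, 0.1, 0.7]
grip_width: 0.0801
[0.5933 0.3122 0.123 ] [ 0.43  0.65  1.24 -0.    1.25  0.01]
tool y yaw deg 24.225437004371773 x [ 0.003  0.001 -1.   ]
3164 circ ((595.1497802734375, 310.42547607421875), 28.191661834716797) rect ((595.2448120117188, 310.2702331542969), (42.025474548339844, 42.494232177734375), 24.52546501159668) z 0.036038500937474946
```

```bash
python3 -m handwheel '[[[15,0.9,2.4],0,-0.7],[[40,0.9,2.4],0,-0.7],[[65,0.9,2.4],0,-0.7],[[88,0.9,2.4],0,-0.7],[[96,0.9,2.4],0,-0.7]]'
python3 -m handwheel '[[[0,0,0],0,-0.4],[[0,0,0],0,0],[[0,0,0],0,0.4],[[0,0,0],0,1],[[0,0,0],0,1]]' 35
python3 -m handwheel '[[[0,0,0],0,1],[[0,0,0],0,1],[[-6,0,0],0,1],[[-18,0,0],0,1],[[-30,0,0],0,1]]' 35
python3 -m handwheel '[[[-20,0,0],0,1],[[-40,0,0],0,1],[[-55,0,0],0,1],[[-62,0,0],0,1],[[-62,0,0],0,1]]'
python3 m.py .594 .311 .04 .03 .2
```

```text
time_s: 16.45
ee_pos: [0.5942, 0.3094, 0.0235]
eef_rot: [-1.036, 1.569, -2.184]
force: [-0.9, -0.2, 0.2]
grip_width: 0.0798
time_s: 16.95
ee_pos: [0.5945, 0.3095, 0.0242]
eef_rot: [-0.407, 1.57, -1.555]
force: [-0.1, 0.6, 0.8]
grip_width: 0.0431
time_s: 17.45
ee_pos: [0.5946, 0.3096, 0.0554]
eef_rot: [-0.16, 1.57, -1.309]
force: [0.2, 0.8, -2.5]
grip_width: 0.0421
time_s: 17.95
ee_pos: [0.5949, 0.3098, 0.1185]
eef_rot: [1.112, 1.569, -0.037]
force: [0.3, -0.0, -3.2]
grip_width: 0.0417
[0.5945 0.3096 0.1173] [ 0.43  0.66  1.24 -0.    1.24  0.  ]
tool y yaw deg 24.199567664602906 x [ 0.    -0.001 -1.   ]
16087 circ ((591.9738159179688, 317.0160827636719), 33.23910140991211) rect ((594.7166137695312, 310.8511047363281), (66.47663879394531, 41.785743713378906), 23.988012313842773) z 0.14198473611104365
```

```bash
python3 -m handwheel '[[[0,-15,20],0,1],[[0,-42,54],0,1],[[0,-70,90],0,1],[[0,-98,126],0,1],[[0,-126,162],0,1]]'
python3 -m handwheel '[[[0,-28,36],0.1,1],[[0,-56,72],0.22,1],[[0,-84,108],0.34,1],[[0,-112,144],0.43,1],[[0,-135,174],0.47,1]]'
python3 -m handwheel '[[[0,0,0],0,1],[[0,0,0],0,1],[[0,0,0],0,1],[[0,0,0],0,1],[[0,0,0],0,1]]'
python3 m.py .490 -.120 .05 .01 .019 w4
```

```text
time_s: 18.5
ee_pos: [0.5448, 0.1086, 0.1165]
eef_rot: [-1.335, 1.569, -2.483]
force: [2.1, -0.6, -2.1]
grip_width: 0.0423
time_s: 19.0
ee_pos: [0.4917, -0.1074, 0.116]
eef_rot: [-1.253, 1.568, -2.875]
force: [0.2, -0.1, -2.1]
grip_width: 0.0419
time_s: 19.5
ee_pos: [0.4919, -0.1066, 0.1159]
eef_rot: [-1.293, 1.568, -2.914]
force: [-0.1, 0.1, -2.8]
grip_width: 0.0418
[ 0.4919 -0.1067  0.1159] [-0.29  0.31  1.76 -0.    1.07 -0.23]
tool y yaw deg -2.873988587137877 x [-0.003 -0.001 -1.   ]
1447 circ ((490.6673583984375, -118.06477355957031), 48.937843322753906) rect ((490.40423583984375, -107.96685791015625), (96.55477142333984, 36.227264404296875), 1.4925645589828491) z 0.015368831225949347
```

View pics/w4.png

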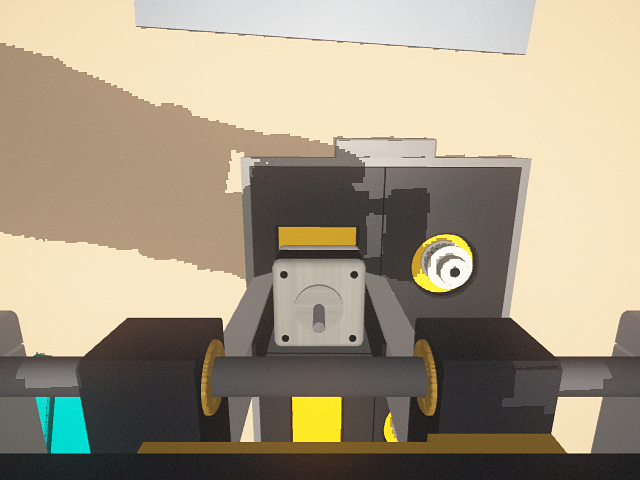

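The motor (320,300) is squared up with the tray, and its pocket shows at columns 278–357. The small pulley sits flat in its pocket at (443,263). I shift and lower the motor.

```bash
python3 -m handwheel '[[[8,-1,13],0,1],[[28,-1,13],0,1],[[50,-1,13],0,1],[[66,-1,13],0,1],[[73,-1,13],0,1]]'
python3 -m handwheel '[[[1,0,0],0,1],[[2,0,0],0,1],[[3,0,0],0,1],[[4,0,0],0,1],[[4,0,0],0,1]]'
```

```text
time_s: 20.05
ee_pos: [0.4892, -0.12, 0.041]
eef_rot: [-1.523, 1.566, 3.139]
force: [0.6, 0.1, -3.3]
grip_width: 0.0419
time_s: 20.55
ee_pos: [0.4893, -0.12, 0.0373]
eef_rot: [-1.481, 1.566, -3.102]
force: [-0.5, -0.3, -3.0]
grip_width: 0.0414
```

```bash
python3 -m handwheel '[[[0.3,0,0],0,1],[[0.6,0,0],0,1],[[0.9,0,0],0,1],[[1,0,0],0,1],[[1,0,0],0,1]]'
python3 -c "
from h import *
print(get_obs()['force'],get_obs()['ee_pos'])"
```

```text
time_s: 21.05
ee_pos: [0.4895, -0.1201, 0.0372]
eef_rot: [-1.43, 1.567, -3.051]
force: [-4.9, 0.3, 10.6]
grip_width: 0.0415
[-4.87115395  0.29039132 10.62585087] [ 0.48945063 -0.12005361  0.03717888]
```

```bash
python3 -m handwheel '[[[0,0,0],0,0],[[0,0,0],0,-0.3],[[0,0,0],0,-0.3],[[-1,0,0],0,-0.3],[[-5,0,0],0,-0.3]]'
python3 -m handwheel '[[[-15,0,0],0,-0.3],[[-40,0,0],0,-0.3],[[-65,0,0],0,-0.3],[[-85,0,0],0,-0.3],[[-95,0,0],0,-0.3]]'
python3 -m handwheel '[[[0,6,-25],-0.1,-0.3],[[0,16,-65],-0.2,-0.3],[[0,27,-110],-0.3,-0.3],[[0,38,-155],-0.44,-0.3],[[0,49,-200],-0.58,-0.3]]'
python3 m.py .594 .311 .04 .0 .2
```

```text
time_s: 21.55
ee_pos: [0.4893, -0.12, 0.042]
eef_rot: [-1.478, 1.566, -3.099]
force: [-0.6, 0.1, 0.3]
grip_width: 0.061
time_s: 22.05
ee_pos: [0.4904, -0.1202, 0.1389]
eef_rot: [-1.117, 1.568, -2.738]
force: [-0.2, 0.9, -1.4]
grip_width: 0.061
time_s: 22.55
ee_pos: [0.5494, 0.079, 0.1382]
eef_rot: [-1.769, 1.568, -2.804]
force: [0.4, -0.7, 0.4]
grip_width: 0.0613
[0.5504 0.0843 0.1382] [ 0.09  0.39  1.59  0.    1.16 -0.46]
tool y yaw deg 31.38744758700636 x [-0.002  0.    -1.   ]
4763 circ ((595.5782470703125, 308.3727111816406), 39.65245056152344) rect ((604.564697265625, 293.1609802246094), (79.30423736572266, 38.031272888183594), 30.573223114013672) z 0.0018101839242351872
```

```bash
python3 -m handwheel '[[[0,20,-18],-0.13,-0.3],[[0,45,-41],-0.26,-0.3],[[0,70,-64],-0.39,-0.3],[[0,90,-82],-0.52,-0.3],[[0,99,-90],-0.63,-0.3]]'
python3 -m handwheel '[[[0,0,0],0,-0.3],[[0,0,0],0,-0.3],[[0,0,0],0,-0.3],[[0,0,0],0,-0.3],[[0,0,0],0,-0.3]]'
python3 m.py .5877 .213 .065 .009 .07 w5
python3 - <<'E'
from h import *
i=camera_info("wrist");p,d=camera("wrist");w=cloud(i,d)
for a,b in((.045,.058),(.009,.015)):
  m=(w[...,2]>a)&(w[...,2]<b)&(np.hypot(w[...,0]-.5877,w[...,1]-.213)<.065)
  P=w[m];print(len(P),cv2.minAreaRect((P[:,:2]*1000).astype(np.float32)),P[:,2].max())
E
```

```text
time_s: 23.1
ee_pos: [0.588, 0.2148, 0.1373]
eef_rot: [-2.863, 1.568, 3.034]
force: [1.4, 0.9, -0.4]
grip_width: 0.0612
time_s: 23.6
ee_pos: [0.5881, 0.2142, 0.1375]
eef_rot: [-2.882, 1.568, 3.013]
force: [0.2, -1.2, -1.0]
grip_width: 0.0611
[0.5881 0.2144 0.1375] [ 0.29  0.54  1.38  0.    1.23 -0.89]
tool y yaw deg 67.79743235645321 x [-0.003  0.    -1.   ]
3872 circ ((589.1405029296875, 211.45352172851562), 50.76032638549805) rect ((588.9536743164062, 211.64048767089844), (26.409658432006836, 99.28983306884766), 66.80419158935547) z 0.032646842737531614
1426 ((588.9965209960938, 211.77561950683594), (22.604881286621094, 40.64278793334961), 67.91889953613281) 0.05739090635315308
1268 ((589.10546875, 211.85768127441406), (25.924776077270508, 99.3752212524414), 66.86932373046875) 0.014926315202596796
```

View pics/w5.png

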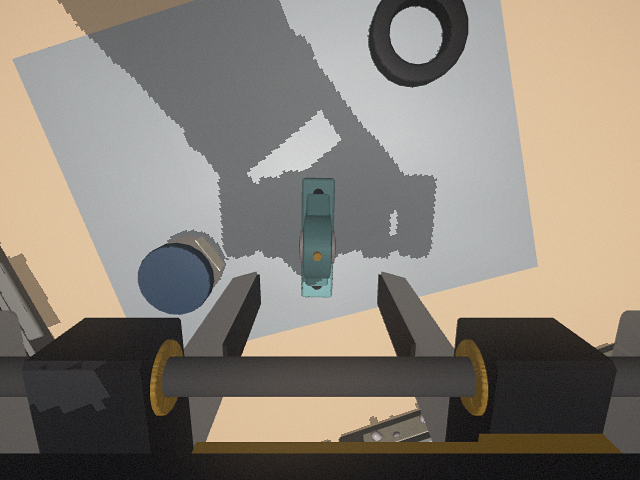

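The block stands upright at (318,240), lined up between the jaws, with its centre at (589.0,211.8) mm and bore yaw of about 67°. The motor is gone from the mat and the pot is clear of the left finger. Now gripping across the bearing insert.

```bash
python3 -m handwheel '[[[15,-2,1.8],0.015,-0.3],[[40,-2,1.8],0.015,-0.3],[[70,-2,1.8],0.015,-0.3],[[95,-2,1.8],0.015,-0.3],[[103,-2,1.8],0.015,-0.3]]'
python3 -m handwheel '[[[0,0,0],0,-0.1],[[0,0,0],0,0.2],[[0,0,0],0,0.5],[[0,0,0],0,1],[[0,0,0],0,1]]' 40
python3 -m handwheel '[[[0,0,0],0,1],[[0,0,0],0,1],[[-6,0,0],0,1],[[-18,0,0],0,1],[[-30,0,0],0,1]]' 40
python3 -m handwheel '[[[-20,0,0],0,1],[[-40,0,0],0,1],[[-60,0,0],0,1],[[-70,0,0],0,1],[[-70,0,0],0,1]]'
python3 m.py .589 .212 .04 .03 .2
```

```text
time_s: 24.2
ee_pos: [0.5872, 0.2112, 0.0308]
eef_rot: [-2.6, 1.564, -3.003]
force: [0.3, -0.5, 0.3]
grip_width: 0.061
time_s: 24.7
ee_pos: [0.5876, 0.2115, 0.0317]
eef_rot: [-2.678, 1.565, -3.082]
force: [-0.5, -0.3, 3.1]
grip_width: 0.026
time_s: 25.2
ee_pos: [0.5878, 0.2115, 0.0628]
eef_rot: [-2.684, 1.565, -3.088]
force: [-0.3, 0.2, -2.2]
grip_width: 0.026
time_s: 25.7
ee_pos: [0.5888, 0.2118, 0.1348]
eef_rot: [-2.955, 1.568, 2.925]
force: [-0.6, 0.4, -3.3]
grip_width: 0.0258
[0.5883 0.2115 0.1333] [ 0.29  0.55  1.38  0.    1.22 -0.88]
tool y yaw deg 66.90021404077643 x [-0.005 -0.    -1.   ]
12228 circ ((588.8849487304688, 212.0364532470703), 39.860416412353516) rect ((586.6755981445312, 210.2570037841797), (48.50469970703125, 78.43595886230469), 51.52389144897461) z 0.15289692409509636
```

```bash
python3 -m handwheel '[[[0,-25,5],0.05,1],[[0,-70,13],0.17,1],[[0,-118,22],0.3,1],[[0,-166,31],0.44,1],[[0,-213,40],0.57,1]]'
python3 m.py .589 .212 .04 .03 .2 2>/dev/null| head -2
```

```text
time_s: 26.25
ee_pos: [0.5403, -0.0017, 0.1324]
eef_rot: [-2.169, 1.565, 3.136]
force: [0.1, -0.4, -2.4]
grip_width: 0.0257
[ 0.5392 -0.0074  0.1324] [-0.08  0.37  1.64 -0.    1.14 -0.66]
tool y yaw deg 33.2675652756044 x [-0.007 -0.002 -1.   ]
```

```bash
python3 -m handwheel '[[[0,-32,31],0.12,1],[[0,-64,62],0.25,1],[[0,-96,93],0.38,1],[[0,-128,124],0.51,1],[[0,-155,151],0.63,1]]'
python3 -m handwheel '[[[0,0,0],0,1],[[0,0,0],0,1],[[0,0,0],0,1],[[0,0,0],0,1],[[0,0,0],0,1]]'
python3 m.py .483 -.263 .08 .01 .019 w6
```

```text
time_s: 26.8
ee_pos: [0.4913, -0.2204, 0.1322]
eef_rot: [-1.395, 1.562, -3.021]
force: [-0.4, -0.2, -2.4]
grip_width: 0.0254
time_s: 27.3
ee_pos: [0.4916, -0.2196, 0.1321]
eef_rot: [-1.408, 1.562, -3.033]
force: [-0.6, 0.3, -1.9]
grip_width: 0.0254
[ 0.4915 -0.2197  0.1321] [-0.49  0.37  1.65 -0.01  1.14 -0.43]
tool y yaw deg -3.0742667694937977 x [-0.008 -0.001 -1.   ]
1432 circ ((489.0361633300781, -254.86756896972656), 72.48592376708984) rect ((508.89007568359375, -254.78549194335938), (104.01651000976562, 130.91624450683594), 1.6725462675094604) z 0.015657022796600025
```

View pics/w6.png

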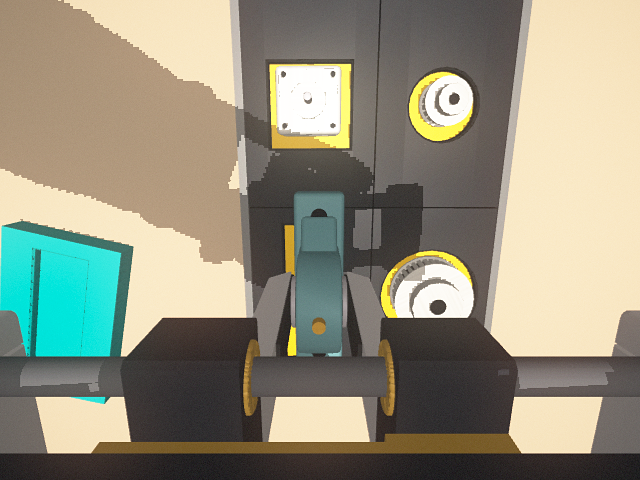

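The block is held upright (318,270), parallel to the long pocket. The motor (310,100), small pulley (447,100) and large pulley (433,293) all sit in their pockets. It still has to move about (-8,-42) mm, then go down.

```bash
python3 -m handwheel '[[[0,-2,15],0,1],[[0,-5.4,35],0,1],[[5,-5.4,42],0,1],[[20,-5.4,42],0,1],[[40,-5.4,42],0,1]]'
python3 -m handwheel '[[[10,0,0],0,1],[[22,0,0],0,1],[[33,0,0],0,1],[[40,0,0],0,1],[[40,0,0],0,1]]'
python3 m.py .483 -.263 .08 .01 .019 w7
```

```text
time_s: 27.85
ee_pos: [0.4837, -0.262, 0.092]
eef_rot: [-1.289, 1.563, -2.914]
force: [0.2, -0.6, -3.4]
grip_width: 0.0256
time_s: 28.35
ee_pos: [0.4832, -0.2619, 0.0512]
eef_rot: [-1.402, 1.562, -3.027]
force: [-0.3, -0.8, -2.6]
grip_width: 0.0258
[ 0.4835 -0.2621  0.0519] [-0.56  0.5   1.67 -0.01  0.98 -0.5 ]
tool y yaw deg -3.1046550817177976 x [-0.007 -0.002 -1.   ]
5300 circ ((498.7895202636719, -258.7703552246094), 67.17616271972656) rect ((511.01361083984375, -258.95220947265625), (116.06311798095703, 98.33544158935547), 88.8784408569336) z 0.01549026690409958
```

View pics/w7.png

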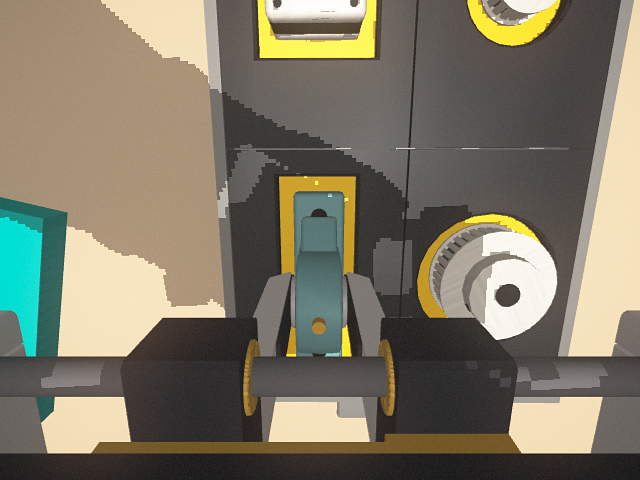

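The block is centred in the pocket, with even yellow margins (columns 279/355 against 294/343). I lower it to contact.

```bash
python3 -m handwheel '[[[1.5,0,0],0,1],[[3,0,0],0,1],[[4.5,0,0],0,1],[[6,0,0],0,1],[[6,0,0],0,1]]'
python3 -m handwheel '[[[0.3,0,0],0,1],[[0.6,0,0],0,1],[[0.9,0,0],0,1],[[1.2,0,0],0,1],[[1.2,0,0],0,1]]'
```

```text
time_s: 28.9
ee_pos: [0.4834, -0.2621, 0.0457]
eef_rot: [-1.339, 1.563, -2.964]
force: [-0.9, -0.4, -3.2]
grip_width: 0.0254
time_s: 29.4
ee_pos: [0.4834, -0.2622, 0.0449]
eef_rot: [-1.295, 1.563, -2.92]
force: [-1.3, 0.3, 1.5]
grip_width: 0.0256
```

```bash
python3 -m handwheel '[[[0.3,0,0],0,1],[[0.6,0,0],0,1],[[0.6,0,0],0,1],[[0.6,0,0],0,0.5],[[0.6,0,0],0,0.2]]'
python3 -m handwheel '[[[0,0,0],0,-0.1],[[0,0,0],0,-0.1],[[0,0,0],0,-0.1],[[-3,0,0],0,-0.1],[[-10,0,0],0,-0.1]]'
python3 -m handwheel '[[[-20,0,0],0,-0.1],[[-45,0,0],0,-0.1],[[-70,0,0],0,-0.1],[[-90,0,0],0,-0.1],[[-100,0,0],0,-0.1]]'
python3 -m handwheel '[[[-15,0,-40],0,-0.1],[[-40,0,-80],0,-0.1],[[-65,0,-125],0,-0.1],[[-80,0,-165],0,-0.1],[[-80,0,-190],0,-0.1]]'
python3 -m handwheel '[[[0,0,-45],0,-0.1],[[0,0,-90],0,-0.1],[[0,0,-130],0,-0.1],[[0,0,-150],0,-0.1],[[0,0,-150],0,-0.1]]'
python3 - <<'E'
from h import *
i=camera_info("scene");p,d=camera("scene");w=cloud(i,d)
cv2.imwrite("pics/s9.png",cv2.resize(p[220:390,110:540],(800,316)))
N={"large":(.5763,-.2675,.032),"small":(.584,-.1248,.028),"motor":(.4903,-.1198,.034),"block":(.4832,-.2623,.058)}
for n,(x,y,h) in N.items():
  m=(w[...,2]>.0285)&(w[...,2]<.1)&(np.hypot(w[...,0]-x,w[...,1]-y)<.06)
  P=w[m];print(n,"top-15:",round((np.percentile(P[:,2],99)-.015)*1000,1),h*1000,[np.round(q,1) for q in cv2.minAreaRect((P[:,:2]*1000).astype(np.float32))])
for n,x,y in(("tape",.475,.3355),("pot",.570,.103)):
  m=(w[...,2]>.009)&(w[...,2]<.1)&(np.hypot(w[...,0]-x,w[...,1]-y)<.05);P=w[m]
  print(n,[np.round(q,1) for q in cv2.minAreaRect((P[:,:2]*1000).astype(np.float32))])
o=get_obs();print(o["ee_pos"],o["force"])
E
```

```text
time_s: 29.9
ee_pos: [0.4836, -0.2623, 0.0444]
eef_rot: [-1.241, 1.564, -2.866]
force: [-0.3, -0.4, -0.5]
grip_width: 0.0309
time_s: 30.4
ee_pos: [0.4834, -0.2621, 0.0543]
eef_rot: [-1.335, 1.563, -2.96]
force: [0.5, -0.8, 0.6]
grip_width: 0.052
time_s: 30.9
ee_pos: [0.4847, -0.2622, 0.1567]
eef_rot: [-0.997, 1.565, -2.622]
force: [1.5, -0.3, 0.5]
grip_width: 0.0517
time_s: 31.4
ee_pos: [0.4959, -0.07, 0.2383]
eef_rot: [-0.412, 1.567, -2.036]
force: [0.3, -1.0, 0.3]
grip_width: 0.0516
time_s: 31.9
ee_pos: [0.5035, 0.0818, 0.2375]
eef_rot: [-0.568, 1.567, -2.189]
force: [0.9, -0.7, -0.4]
grip_width: 0.0516
large top-15: 35.7 32.0 [array([ 571.9, -277.2]), array([79.1, 75.9]), np.float64(29.0)]
small top-15: 31.9 28.0 [array([ 569.2, -135.5]), array([66. , 51.8]), np.float64(12.1)]
motor top-15: 54.3 34.0 [array([ 498.8, -112.3]), array([67.3, 89. ]), np.float64(4.2)]
block top-15: 57.6 58.0 [array([ 497.6, -263.3]), array([97. , 51.1]), np.float64(86.4)]
tape [array([474.8, 335.7]), array([67. , 67.3]), np.float64(79.5)]
pot [array([570. , 103.8]), array([54.6, 54.8]), np.float64(33.7)]
[0.50360099 0.08044823 0.23752099] [-0.22178437  0.08740999  0.68736116]
```

View pics/s9.png

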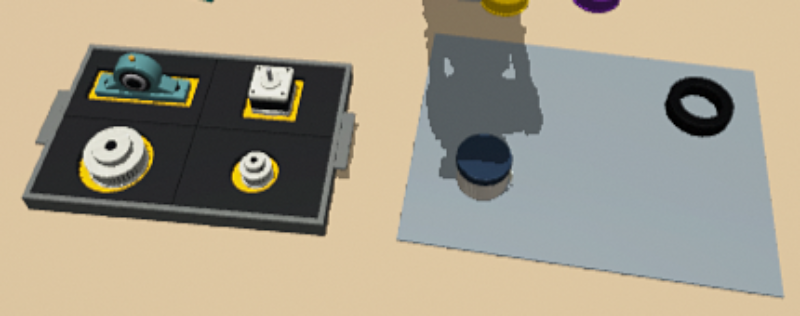

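All four parts stand upright in their pockets. The tops match the on-mat readings shifted by the mat-to-floor height (the scene camera reads about 3.5 mm high at both places). The tape and pot have not moved.

```bash
python3 -c "
from station import *
print(hand_in())"
```

```text
the job is handed in; nothing more can be done
None
```

All four parts are in their own foam pockets, upright, and the job is handed in after about 32 s of the 112 s allowed. I gripped each part, lowered it until the wrist felt the floor (roughly 4–14 N), then released it with the gripper clear.

**Final view:** the last scene picture shows every part inside its pocket. The tape and grease pot stayed within 1 mm of where they started, and I left the look-alikes alone.

**Checks that disagreed:**
- **Pulley heights:** the final scene-camera check read the pulley tops about 4 mm higher than seated. The same camera read them about 3.5 mm high on the mat too, and floor contact came at the expected height, so I take this as camera bias, not a bad fit.
- **Final centres:** the outlines from that last check mixed in neighbouring parts and the tray rim, so they do not confirm the centring. For that I relied on the pictures.

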